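Seat the optic carrier in its V nest and clamp it

TASK

Put the optic carrier (aluminium plate with the black cube) back in its locating nest: stand it on the table in the mouth of the two brass rails, tapered nose first, and push it in until it centres itself fully home, seated firmly against both rails at once with a steady push of about 10 N; neither of the aligned rails may be loaded with more than 15 N. Then fold the red clamp arm right down so that its rubber pad bears on the carrier's nose, and leave the other things on the table where they are.

Things in the scene. Friction and masses are not known exactly. Their poses are not given: they have to be found in the camera images.
- carrier: The optic carrier, loose, about 0.3 kg: aluminium plate 10 mm thick, 56 wide, with a black cube on it. Origin on its underside; x points to the tapered nose, z up. Flat tail face at x = -55 mm; the sides are parallel to x = 10, then taper at 30 deg each side to a 16 mm wide nose tip at x = 44.6. Clear nose top (10 mm high) ahead of x = 0.
- cube_center (a point): Centre of the carrier's black 38 mm cube (blue dot on top, glass windows on its x faces, plain side covers on its y faces: grip it there, 38 mm wide). 41 mm above the carrier's underside; cube spans heights 22 to 60 mm, x -40 to -2 mm of the carrier.
- tail_face (a point): Middle of the carrier's flat tail face, 5 mm above its underside, 55 mm behind its origin: the place to push. Axes as the carrier.
- carrier_ref (a point): Reference point of the carrier: 5 mm straight above its origin. It coincides with seat when the carrier is fully home. Axes as the carrier.
- nest: The locating nest, fixed on the table: two brass rails forming a V open towards its -x side, and a dark hinge block. Origin at table level where the carrier's origin comes when home; x is the push direction, into the V; z up.
- rail_left: Left brass rail (+y side of the nest), fixed, 75 x 14 mm, 16 high, rounded at the mouth, at 30 deg to the push direction. The inner faces of the two rails match the carrier's tapered sides: 56 mm apart at nest x = 10 mm and 16 mm apart at x = 44.6; the mouth is 88 mm wide at x = -18. Origin: middle of its underside.
- rail_right: Right brass rail (-y side of the nest), mirror image of the left one. The rails are finely aligned: neither may be loaded with more than 15 N. The carrier slides on the table with 1.5 to 3.5 N of friction and stays where it is left. A push that also bears sideways or down on it can wedge it on one rail short of home: then ease off that way and feel on.
- seat (a point): Point 5 mm above the nest's origin: where carrier_ref is when the carrier is fully home. Axes as the nest. Seated by a push of 10 N that does not bear sideways or down, each rail carries some 4 to 10 N; it must be well over 3 N on both.
- clamp_arm (a joint): Red clamp arm, 62 mm long, 14 wide, 8 thick, hinged on the block behind the V, pointing back to -x of the nest. 0 = raised 52 deg, 0.91 rad = fully down, level, at a firm stop; found at 0 to 0.15. Its stiff hinge stays where it is left; pushing it down takes 5 N, and 10 N at the end against the pad's spring. Raised, it clears the carrier.
- clamp_pivot (a point): The clamp arm's hinge pin (axis along nest y), 72 mm ahead of the nest's origin and 32 mm above the table. Axes as the nest.
- clamp_press (a point): On the upper face of the clamp arm, 46 mm from its hinge pin, straight over the pad: push the arm down there. Raised (joint 0) it lies 47 mm ahead of the nest's origin, 71 mm above the table; fully down 26 mm ahead of the nest's origin, 36 mm above the table. It moves with the arm.
- clamp_pad: Rubber pad, 12 mm across, on a sprung stem under the clamp arm. Origin in the arm 46 mm from the pin. With the arm fully down it is compressed 3 mm and bears with about 3 N on the top of the seated carrier's nose.
- iris_mount: Iris on a square grey base 50 x 50 mm, 65 mm tall; leave alone. Origin under its base.
- lens_cell: Lens in a black ring, 31 mm across, 9 high, lying flat; leave alone. Origin under it.
- post: Standing steel post, 13 mm across, 50 high; leave alone. Origin under it.
- driver: Orange-handled screwdriver, 160 mm long, lying; leave alone. Origin under its middle.
- beam_block: Black beam block on a round foot 32 mm across, 52 tall; leave alone. Origin under it.
- screw_dish: Steel dish, 70 mm across, 22 high; leave alone. Origin under it.
There are look-alikes about, which are no part of the job. Leave any purple look-alike of the nest alone.

How it is judged:
By the outcome, as a careful person would: the job done as asked, in the order asked, and still so for the second after the job is handed in, with the robot touching nothing.
It also fails if it takes over 72 s, if anything falls off the work surface, if the arm or the gripper's body presses on something with over 40 N, if the wrist force passes 120 N, or if a joint passes its speed limit or range.

ROBOT

A 6-joint arm with a two-finger parallel gripper is mounted at the origin on the work surface. World frame = base frame: x ahead of the robot, y to its left, z up, the work surface at z = 0. Lengths are in mm, angles in rad, forces in N, time in s.
With the tool pointing down it reaches from about 275 to 1000 mm from the base axis. Payload 8.4 kg.
Tool frame: the origin (TCP) lies on the centre line of the jaws, within the pads' length; the fingertips stand 25 mm ahead of it and the grasp point (between the pads) lies 6 mm ahead of it; z points along the fingers, x is the direction in which the jaws open and shut, and the axes are right-handed (so a half turn about z gives the same grasp; the last joint's range is limited). The gripper opens to 85 mm and grips with 20 to 120 N. Pads are 22 mm wide; open, the fingers measure 114 mm over their backs; the gripper's body (76 mm by 85 mm) begins 54 mm behind the grasp point. The pads swing forward as they close: fully open they stand 13 mm farther back than shut.
Start: joints at [-1.136, 0.353, 1.633, -0, 1.155, -0.002], TCP at [264.4, -566.322, 256.281] pointing down, gripper open.
Joint ranges: [-2.63, 2.63], [-0.92, 2.1], [0.06, 2.66], [-1.3, 4.44], [0, 2.69], [-3.02, 3.02]. Speed limits (rad/s): [2.22, 2.22, 2.79, 3.14, 3.14, 3.14].

INTERFACE

Orientations are given as [roll, pitch, yaw] about the fixed x, y, z axes, in that order (R = Rz(yaw) Ry(pitch) Rx(roll)).
In Python, from rig import r gives the robot as it stands. The module is installed in compiled form; this text tells all that it offers.
- The arm moves only by the tool jog_arm, never from a script. Its argument "deltas" is a list of rows, each an object with "gripper": the gripper command: -1 is fully open, 1 is shut, values between are in proportion; "translation": the shift along the world's x, y, z in units of 10 cm (1.0 is 10 cm), a list of three; "dr": the turn, a rotation vector about the world's x, y, z in units of pi/2 rad (1.0 is pi/2 rad), a list of three. In form: [{"gripper": gripper, "translation": [x, y, z], "dr": [wx, wy, wz]}, ...]. A call has 1 to 12 rows; each row shifts and turns the commanded pose from where the row before left it; what a row does not reach is not made up. A row lasts 1/12 s, in which the tool goes at most 41.7 mm and 7.16 degrees, less where a joint would pass 70% of its speed; a pose out of reach is approached as far as the arm can. A call with a number of a shift or a turn outside -1 to 1 is refused whole. A call with a gripper value outside its range is refused whole. The fingers move at their own pace and stop on an object; "squeeze" is the grip in N (left out, the last holds). Time passes only in rows, so rows that do not move let the fingers close. It gives the time, the measured TCP pose, the force and the opening at its end, in the units of the state.
- r.sense(): the state, without advancing time (a new reading comes with each control period).
- r.grab_frame(name): name is "side" or "top" or "wrist"; returns the picture (480x640x3 uint8, blue, green, red); there is no depth.
- r.calibration(name): a dict with "mtx" (3x3 intrinsics, pixels), "k1" (the pictures are not rectified: a ray, as slopes to the right and down, at radius r is drawn at 1 + k1 r^2 times it, then the intrinsics apply), "world_from_camera" (4x4, takes a point from camera to world coordinates). Camera axes: x right, y down, z forward; pixel columns grow to the right and rows downward; lengths in mm; the calibration is good to about 2 mm. A picture is of the moment at which its call begins: read the wrist's pose just before it. calibration takes no time and is no camera call; for the wrist camera it gives the pose at the moment of the call.
- r.sign_off(): hands the job in, once; it reports no verdict.
The state is a dict: "clock": time; "qpos": joint angles; "qvel": joint speeds; "joint_efforts": joint torques, N m; "eef_pos": TCP position; "tcp_rot": TCP orientation; "contact_force": force on the tool from outside, world axes, zero at the start; "wrist_torque": the same for the moment, N m; "opening": opening from 0.0 (shut) to 1.0 (fully open).
Only numpy, scipy, OpenCV 4.12 (cv2) and the standard library are available. Lean on these libraries where they do the work, as an engineer would, in place of code of your own. Each camera call takes 0.05 s, during which the arm holds its last target. There are 200 camera calls.

## Working session

There is one attempt and no reset: what is moved stays moved. The work goes in short steps, Python scripts to look and compute and a tool call to move; the robot and the scene stay as the last step left them, time stands still between calls to the robot, and variables do not carry over. Pictures are saved under pics/ and viewed, about 8 in all and at most 12, crops included, and the job is handed in when it is done.

Besides the shell and the picture viewer there is one more tool, called as name(argument=value, ...), one argument or row to a line, values as JSON. jog_arm: Moves the arm, as the interface text tells. Shifts and turns lie within -1 to 1; 1 stands for 10 cm of shift or pi/2 rad of turn. Its arguments: {"type":"object","properties":{"deltas":{"type":"array"},"squeeze":{"type":"number"}},"required":["deltas"]}

```bash
mkdir -p pics
cat > h.py <<'E'
import numpy as np, cv2
from rig import r
def ray(cal,u,v):
    K=np.array(cal["mtx"]);T=np.array(cal["world_from_camera"])
    p=cv2.undistortPoints(np.array([[[u,v]]],float),K,np.array([cal["k1"],0,0,0,0.]))[0,0]
    return T[:3,3],T[:3,:3]@np.array([p[0],p[1],1])
def onz(cal,u,v,z):
    o,d=ray(cal,u,v);return o+d*(z-o[2])/d[2]
def proj(cal,P):
    T=np.linalg.inv(np.array(cal["world_from_camera"]))
    return cv2.projectPoints(np.array(P,float).reshape(-1,1,3),cv2.Rodrigues(T[:3,:3])[0],T[:3,3],np.array(cal["mtx"]),np.array([cal["k1"],0,0,0,0.]))[0][:,0]
E
python3 - <<'E'
from h import *
for n in("top","side"):
    f=r.grab_frame(n);cv2.imwrite(f"pics/{n}0.png",f);c=r.calibration(n);print(n,c["mtx"],c["k1"],np.round(c["world_from_camera"],3))
print(r.sense())
E
```

```text
top [[439.28204572   0.         314.17047673]
 [  0.         439.28204572 241.32303679]
 [  0.           0.           1.        ]] -0.0540719826420369 [[ 8.00000e-03 -1.00000e+00  2.10000e-02  5.45768e+02]
 [-1.00000e+00 -8.00000e-03  2.00000e-03  4.96410e+01]
 [-2.00000e-03 -2.10000e-02 -1.00000e+00  9.03809e+02]
 [ 0.00000e+00  0.00000e+00  0.00000e+00  1.00000e+00]]
side [[521.19640161   0.         318.50748188]
 [  0.         521.19640161 233.46482648]
 [  0.           0.           1.        ]] -0.08241936793616336 [[-9.970000e-01 -4.700000e-02  6.000000e-02  5.143800e+02]
 [-7.500000e-02  4.880000e-01 -8.700000e-01  1.032567e+03]
 [ 1.100000e-02 -8.720000e-01 -4.900000e-01  6.212740e+02]
 [ 0.000000e+00  0.000000e+00  0.000000e+00  1.000000e+00]]
{'clock': 0.1, 'qpos': array([-1.13644427e+00,  3.53575503e-01,  1.63404165e+00, -1.85413467e-06,
        1.15522610e+00, -2.39851602e-03]), 'qvel': array([ 3.27362045e-04, -1.29183583e-03, -2.10991744e-03, -6.15175478e-04,
        7.34336968e-05, -1.04913394e-03]), 'joint_efforts': array([-1.57576178e-03, -6.06361628e+01, -3.42817533e+01, -7.81941048e-05,
        3.97962547e-03, -2.95254415e-05]), 'eef_pos': array([ 264.20781425, -565.97415543,  255.64661119]), 'tcp_rot': array([-3.14159135e+00,  1.25060482e-03, -1.13404500e+00]), 'contact_force': array([-0.42871847, -0.12631836, -0.31245978]), 'wrist_torque': array([-0.01077957,  0.04064792,  0.01719874]), 'opening': 0.9987840832773591}
```

View pics/top0.png

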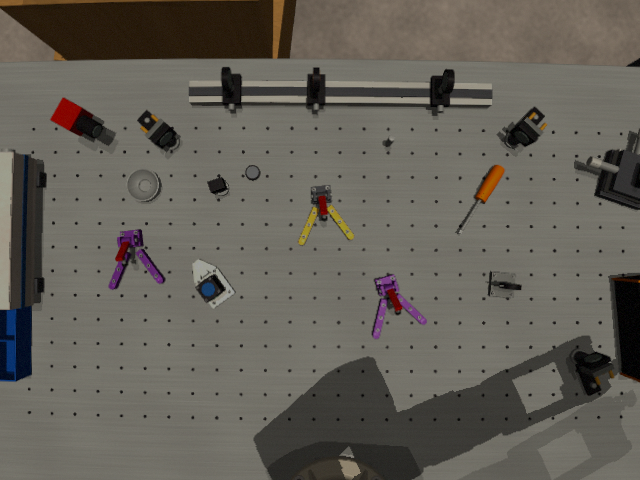

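View pics/side0.png

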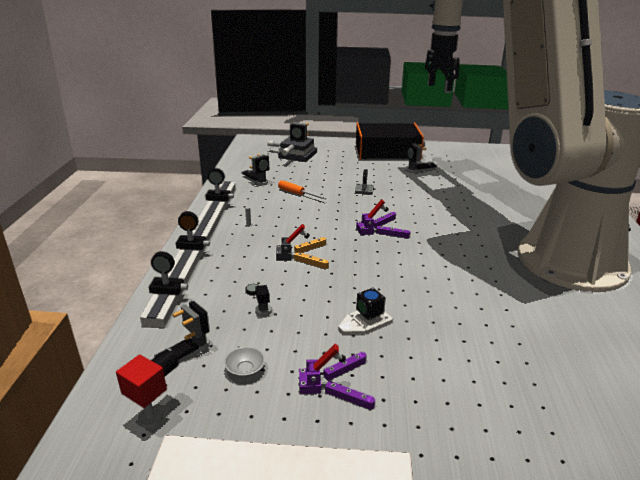

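Top view: brass nest around (325,215) opening downward (towards the robot), with the red arm at (322,205). The carrier is at (211,285), nose towards (198,265), and the two purple decoys are elsewhere. The side view agrees.

Run:
```python
from h import *
f=cv2.imread("pics/top0.png");c=r.calibration("top");hsv=cv2.cvtColor(f,cv2.COLOR_BGR2HSV)
def blobs(m,z,nm,amin=15):
    n,L,s,_=cv2.connectedComponentsWithStats(m.astype(np.uint8))
    for i in range(1,n):
        if s[i,4]<amin: continue
        pts=np.argwhere(L==i)[:,::-1].astype(np.float32)
        W=np.array([onz(c,*p,z)[:2] for p in pts],np.float32)
        rc=cv2.minAreaRect(W);b=cv2.boxPoints(rc)
        mu=W.mean(0);ev,V=np.linalg.eigh(np.cov(W.T))
        print(nm,s[i],"px",pts.mean(0).round(1),"W",mu.round(1),"rect",np.round(rc[0],1),np.round(rc[1],1),"ang",np.degrees(np.arctan2(V[1,1],V[0,1])).round(1))
h,s,v=[hsv[...,i].astype(int) for i in range(3)]
roi=np.zeros(h.shape,bool);roi[170:260,280:370]=1
blobs((h>18)&(h<35)&(s>110)&(v>90)&roi,16,"brass")
blobs(((h<8)|(h>172))&(s>150)&roi,50,"red")
roi[:]=0;roi[250:320,180:245]=1
blobs((h>95)&(h<125)&(s>120)&(v>60)&roi,60,"blue")
blobs((v>170)&(s<60)&roi,10,"plate")
blobs((v<60)&roi,60,"dark")
cv2.imwrite("pics/c.png",np.hstack([cv2.resize(f[175:255,285:365],(400,400),interpolation=2),cv2.resize(f[250:320,180:250],(400,400),interpolation=2)]))
```

```text
brass [327 205  27  35 250] px [340.1 222.3] W [602.9  -1.1] rect [603.2  -0.9] [81.  14.4] ang -143.4
brass [298 207  20  38 246] px [307.7 226. ] W [595.1  64.4] rect [595.6  63.9] [14.9 80.8] ang 157.9
red [318 196  10  19 139] px [322.4 204.8] W [634.6  35.7] rect [634.3  35.2] [36.9 15.1] ang -171.0
blue [202 282  13  14 145] px [207.9 288.8] W [470.1 255. ] rect [470.8 254.7] [25.  23.3] ang -174.2
dark [197 275  28  27 305] px [211.3 287.4] W [472.9 248.4] rect [471.7 250.8] [39.7 45.9] ang 127.4
```

View pics/c.png

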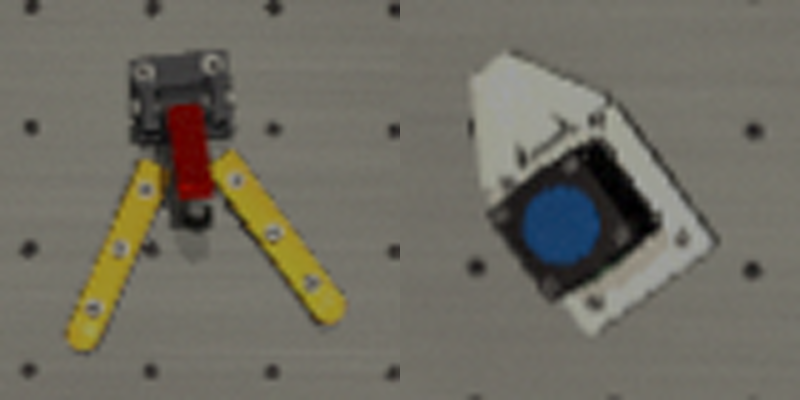

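The crop gives the nest yaw as about 7° from both rails. The carrier's nose points about 37° from world x. Next I'll get closer wrist views, starting with where the wrist camera sits relative to the tool.

Run:
```python
from h import *
s=r.sense();c=r.calibration("wrist");T=np.array(c["world_from_camera"])
from scipy.spatial.transform import Rotation as R
Rt=R.from_euler("xyz",s["tcp_rot"]).as_matrix()
print(c["mtx"],c["k1"]);print("cam in tool",(Rt.T@(T[:3,3]-s["eef_pos"])).round(1),(Rt.T@T[:3,:3]).round(2))
t=r.calibration("top")
a=onz(t,195.8,261.4,10);b=onz(t,224.7,300.3,10);d=a-b;print("nose",a,"tail",b,np.linalg.norm(d),np.degrees(np.arctan2(d[1],d[0])))
```

```text
[[344.40751292   0.         321.24489281]
 [  0.         344.40751292 237.62674119]
 [  0.           0.           1.        ]] -0.05121914046960904
cam in tool [   1.8  -69.2 -118.1] [[ 1.    0.    0.  ]
 [-0.    0.96  0.27]
 [-0.   -0.27  0.96]]
nose [521.34417413 292.56662501  10.        ] tail [442.67689636 232.42217305  10.        ] 99.02472263428847 37.39943765221354
```

jog_arm(
  deltas=[
    {"gripper": -1,"translation": [0.1,0.4,0.1],"dr": [0,0,0.06]},
    {"gripper": -1,"translation": [0.1,0.4,0.1],"dr": [0,0,0.06]},
    {"gripper": -1,"translation": [0.1,0.4,0.0],"dr": [0,0,0]},
    {"gripper": -1,"translation": [0.1,0.4,0],"dr": [0,0,0]},
    {"gripper": -1,"translation": [0.1,0.4,0],"dr": [0,0,0]},
    {"gripper": -1,"translation": [0.1,0.4,0],"dr": [0,0,0]},
    {"gripper": -1,"translation": [0.1,0.4,0],"dr": [0,0,0]},
    {"gripper": -1,"translation": [0.1,0.4,0],"dr": [0,0,0]},
    {"gripper": -1,"translation": [0.1,0.4,0],"dr": [0,0,0]},
    {"gripper": -1,"translation": [0.1,0.4,0],"dr": [0,0,0]},
    {"gripper": -1,"translation": [0.1,0.4,0],"dr": [0,0,0]},
    {"gripper": -1,"translation": [0.1,0.4,0],"dr": [0,0,0]},
  ],
)

```text
clock: 1.1
eef_pos: [383.8, -85.8, 276.0]
tcp_rot: [-3.141, -0.0, -0.946]
contact_force: [0.3, 0.0, 0.8]
opening: 0.998
```

jog_arm(
  deltas=[
    {"gripper": -1,"translation": [0.35,0.2,-0.1],"dr": [0,0,0]},
    {"gripper": -1,"translation": [0.35,0.2,-0.1],"dr": [0,0,0]},
    {"gripper": -1,"translation": [0.35,0.2,-0.1],"dr": [0,0,0]},
    {"gripper": -1,"translation": [0.35,0.2,-0.1],"dr": [0,0,0]},
    {"gripper": -1,"translation": [0.35,0.2,-0.1],"dr": [0,0,0]},
    {"gripper": -1,"translation": [0.3,0.15,-0.1],"dr": [0,0,0]},
    {"gripper": -1,"translation": [0,0,0],"dr": [0,0,0]},
    {"gripper": -1,"translation": [0,0,0],"dr": [0,0,0]},
    {"gripper": -1,"translation": [0,0,0],"dr": [0,0,0]},
  ],
)

```text
clock: 1.85
eef_pos: [588.2, 27.2, 215.3]
tcp_rot: [3.14, 0.001, -0.945]
contact_force: [-1.3, -0.6, 0.2]
opening: 0.999
```

Run:
```python
from h import *
import pickle
c=r.calibration("wrist");f=r.grab_frame("wrist");cv2.imwrite("pics/w1.png",f);pickle.dump(c,open("w1.pkl","wb"));print(r.sense()["eef_pos"])
```

```text
[588.05792032  26.86831984 215.78712168]
```

jog_arm(
  deltas=[
    {"gripper": -1,"translation": [-0.2,0.35,0],"dr": [0,0,0]},
    {"gripper": -1,"translation": [-0.2,0.35,0],"dr": [0,0,0]},
    {"gripper": -1,"translation": [-0.2,0.35,0],"dr": [0,0,0]},
    {"gripper": -1,"translation": [-0.2,0.35,0],"dr": [0,0,0]},
    {"gripper": -1,"translation": [-0.2,0.35,0],"dr": [0,0,0]},
    {"gripper": -1,"translation": [-0.15,0.35,0],"dr": [0,0,0]},
    {"gripper": -1,"translation": [0,0,0],"dr": [0,0,0]},
    {"gripper": -1,"translation": [0,0,0],"dr": [0,0,0]},
    {"gripper": -1,"translation": [0,0,0],"dr": [0,0,0]},
  ],
)

```text
clock: 2.65
eef_pos: [473.8, 236.5, 216.6]
tcp_rot: [-3.141, -0.001, -0.945]
contact_force: [0.2, 0.4, -0.5]
opening: 1.0
```

Run:
```python
from h import *
import pickle
c=r.calibration("wrist");f=r.grab_frame("wrist");cv2.imwrite("pics/w2.png",f);pickle.dump(c,open("w2.pkl","wb"));print(r.sense()["eef_pos"])
g=cv2.imread("pics/w1.png");cv2.imwrite("pics/w12.png",np.vstack([cv2.resize(x[90:390],(640,300)) for x in (g,f)]))
```

```text
[474.16130093 236.10559975 216.42024503]
```

View pics/w12.png

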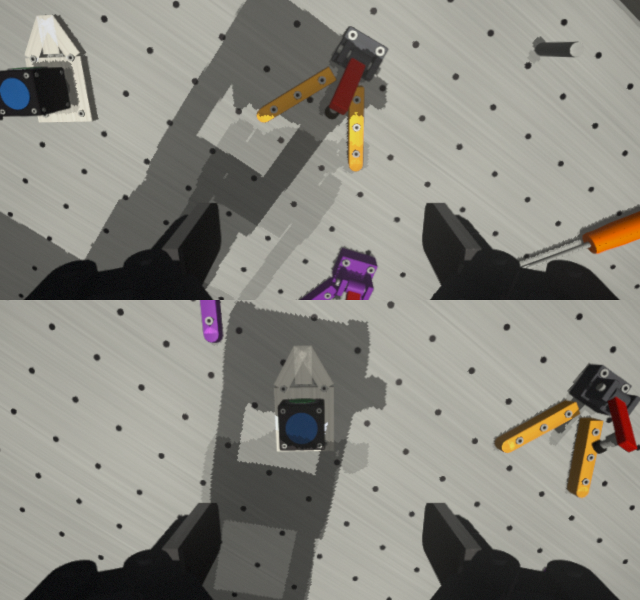

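w1 (upper): nest at about (345,90) in the stack, partly in shadow. w2 (lower): carrier at (303,410) pointing straight up, blue dot at (301,425), nest at right, fully lit. The carrier lines up with the jaws.

Run:
```python
from h import *
import pickle
for n,roi in(("w1",(100,270,250,400)),("w2",(270,400,490,610))):
    f=cv2.imread(f"pics/{n}.png");c=pickle.load(open(n+".pkl","rb"));hsv=cv2.cvtColor(f,cv2.COLOR_BGR2HSV);h,s,v=[hsv[...,i].astype(int) for i in range(3)]
    m=np.zeros(h.shape,np.uint8);a,b,cc,d=roi
    m[a:b,cc:d]=((h>12)&(h<32)&(s>110)&(v>60))[a:b,cc:d]
    m=cv2.morphologyEx(m,cv2.MORPH_CLOSE,np.ones((5,5)))
    k,L,st,_=cv2.connectedComponentsWithStats(m);dirs=[]
    for i in range(1,k):
        if st[i,4]<150: continue
        W=np.array([onz(c,x,y,16)[:2] for y,x in np.argwhere(L==i)],np.float32)
        rc=cv2.minAreaRect(W);mu=W.mean(0);e,V=np.linalg.eigh(np.cov(W.T));d=V[:,1]*np.sign(V[0,1])
        print(n,st[i,4],mu.round(1),"rect",np.round(rc,1) if 0 else (np.round(rc[0],1),np.round(rc[1],1)),np.degrees(np.arctan2(d[1],d[0])).round(2));dirs.append((np.array(rc[0]),d))
    if len(dirs)==2:
        (p,a),(q,b)=dirs;t=np.linalg.solve(np.c_[a,-b],q-p);X=p+t[0]*a;u=a+b;u/=np.linalg.norm(u);print("centreline apex",X.round(1),"yaw",np.degrees(np.arctan2(u[1],u[0])).round(2),"half",np.degrees(np.arccos(a@b)/2).round(2),"nest org from apex",(X-u*(58.5+14)).round(1),"from centres",((p+q)/2-u*18).round(1), "sep",np.linalg.norm(p-q).round(1))
    if n=="w2":
        m=np.zeros(h.shape,np.uint8);R=slice(180,260),slice(260,345)
        m[R]=((h>95)&(h<130)&(s>110))[R];k,L,st,ce=cv2.connectedComponentsWithStats(m)
        i=1+np.argmax(st[1:,4]);print("blue",st[i],ce[i],onz(c,*ce[i],60).round(1))
        cv2.imwrite("pics/c2.png",cv2.resize(f[125:265,250:360],None,fx=4.2,fy=4.2,interpolation=2))
```

```text
w1 1209 [598.1  61.5] rect (array([596.5,  62. ]), array([14.5, 81.5])) -23.2
w1 1060 [603.4  -4.1] rect (array([604.7,  -3. ]), array([81.4, 14.3])) 35.29
centreline apex [658.7  35.3] yaw 6.05 half 29.24 nest org from apex [586.6  27.7] from centres [582.7  27.6] sep 65.4
w2 298 [577.5 -17.5] rect (array([576.2, -17.6]), array([18.9, 24.8])) -80.3
blue [285 203  33  31 779] [301.19255456 217.7830552 ] [471.3 252.5  60. ]
```

View pics/c2.png

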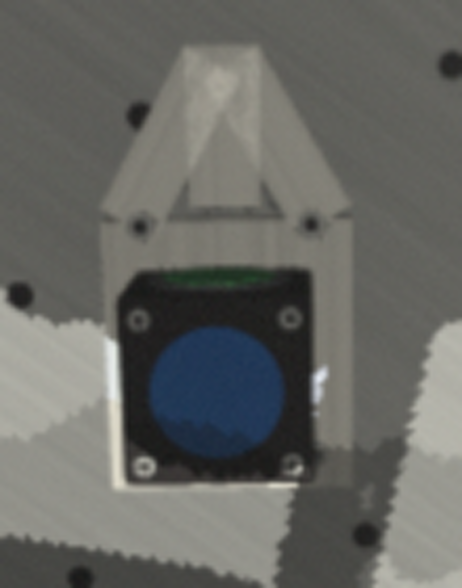

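Run:
```python
from h import *
import pickle
c=pickle.load(open("w2.pkl","rb"))
P={k:onz(c,250+x/4.2,125+y/4.2,10)[:2] for k,(x,y) in dict(n1=(183,47),n2=(260,47),s1=(102,208),s2=(352,208),t1=(113,488),t2=(352,487)).items()}
n,s,t=[(P[a+"1"]+P[a+"2"])/2 for a in"nst"]
for a,b in((n,t),(n,s)):
    d=a-b;print(np.linalg.norm(d).round(1),np.degrees(np.arctan2(*d[::-1])).round(2))
print([np.linalg.norm(P[a+"1"]-P[a+"2"]).round(1) for a in"nst"])
u=n-t;u/=np.linalg.norm(u);o=n-44.6*u;print("org",o.round(1),"cube",(o-21*u).round(1),r.sense()["eef_pos"].round(1))
```

```text
99.3 36.56
34.6 37.11
[np.float64(16.7), np.float64(55.6), np.float64(56.0)]
org [487.6 264.2] cube [470.8 251.7] [474.2 236.1 216.4]
```

jog_arm(
  deltas=[
    {"gripper": -1,"translation": [-0.03,0.16,0],"dr": [0,0,0.008]},
    {"gripper": -1,"translation": [0,0,-0.35],"dr": [0,0,0]},
    {"gripper": -1,"translation": [0,0,-0.35],"dr": [0,0,0]},
    {"gripper": -1,"translation": [0,0,-0.35],"dr": [0,0,0]},
    {"gripper": -1,"translation": [0,0,-0.3],"dr": [0,0,0]},
    {"gripper": -1,"translation": [0,0,-0.2],"dr": [0,0,0]},
    {"gripper": -1,"translation": [0,0,-0.13],"dr": [0,0,0]},
    {"gripper": -1,"translation": [0,0,0],"dr": [0,0,0]},
    {"gripper": -1,"translation": [0,0,0],"dr": [0,0,0]},
  ],
)

```text
clock: 3.45
eef_pos: [471.3, 251.8, 47.6]
tcp_rot: [3.14, 0.0, -0.935]
contact_force: [-0.3, 0.5, 0.7]
opening: 1.002
```

jog_arm(
  deltas=[
    {"gripper": 1,"translation": [0,0,0],"dr": [0,0,0]},
    {"gripper": 1,"translation": [0,0,0],"dr": [0,0,0]},
    {"gripper": 1,"translation": [0,0,0],"dr": [0,0,0]},
    {"gripper": 1,"translation": [0,0,0],"dr": [0,0,0]},
    {"gripper": 1,"translation": [0,0,0],"dr": [0,0,0]},
    {"gripper": 1,"translation": [0,0,0],"dr": [0,0,0]},
    {"gripper": 1,"translation": [0,0,0],"dr": [0,0,0]},
    {"gripper": 1,"translation": [0,0,0],"dr": [0,0,0]},
  ],
  squeeze=30,
)

```text
clock: 4.12
eef_pos: [471.5, 253.6, 49.0]
tcp_rot: [-3.14, -0.0, -0.933]
contact_force: [-1.0, 0.1, 7.0]
opening: 0.44
```

jog_arm(
  deltas=[
    {"gripper": 1,"translation": [0,0,0.1],"dr": [0,0,0]},
    {"gripper": 1,"translation": [0,0,0.15],"dr": [0,0,0]},
    {"gripper": 1,"translation": [0,0,0.15],"dr": [0,0,0]},
    {"gripper": 1,"translation": [0.08,-0.26,0],"dr": [0,0,-0.042]},
    {"gripper": 1,"translation": [0.09,-0.29,0],"dr": [0,0,-0.042]},
    {"gripper": 1,"translation": [0.09,-0.29,0],"dr": [0,0,-0.042]},
    {"gripper": 1,"translation": [0.09,-0.29,0],"dr": [0,0,-0.042]},
    {"gripper": 1,"translation": [0.09,-0.29,0],"dr": [0,0,-0.042]},
    {"gripper": 1,"translation": [0.09,-0.29,0],"dr": [0,0,-0.042]},
    {"gripper": 1,"translation": [0.09,-0.29,0],"dr": [0,0,-0.042]},
    {"gripper": 1,"translation": [0.09,-0.29,0],"dr": [0,0,-0.042]},
    {"gripper": 1,"translation": [0,0,0],"dr": [0,0,0]},
  ],
)

```text
clock: 5.12
eef_pos: [543.5, 20.1, 88.7]
tcp_rot: [-3.14, -0.001, -1.467]
contact_force: [0.1, -1.0, -3.0]
opening: 0.439
```

jog_arm(
  deltas=[
    {"gripper": 1,"translation": [0,0,0],"dr": [0,0,0]},
    {"gripper": 1,"translation": [0,0,0],"dr": [0,0,0]},
    {"gripper": 1,"translation": [0,0,0],"dr": [0,0,0]},
  ],
)

```text
clock: 5.37
eef_pos: [541.6, 25.0, 88.1]
tcp_rot: [3.141, 0.0, -1.459]
contact_force: [0.5, -0.3, -4.1]
opening: 0.443
```

Run:
```python
from h import *
import pickle
s=r.sense();print(s["eef_pos"].round(1),s["tcp_rot"].round(3),s["contact_force"].round(1))
c=r.calibration("wrist");f=r.grab_frame("wrist");cv2.imwrite("pics/w3.png",f);pickle.dump(c,open("w3.pkl","wb"))
```

```text
[541.6  25.   88.1] [ 3.141  0.    -1.459] [ 0.5 -0.3 -4.1]
```

View pics/w3.png

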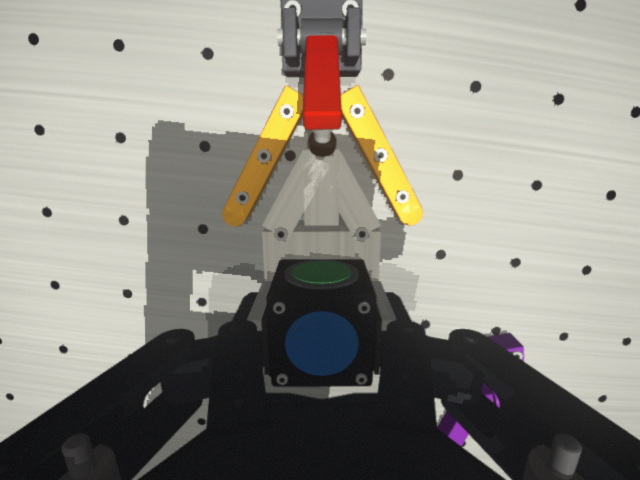

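The wrist view shows the carrier held squarely and pointing into the brass V. The rails run from (292,95) to (235,215) and from (355,95) to (412,215), with the clamp raised above the nose. I'll re-measure the nest from this picture.

Run:
```python
from h import *
import pickle
f=cv2.imread("pics/w3.png");c=pickle.load(open("w3.pkl","rb"));hsv=cv2.cvtColor(f,cv2.COLOR_BGR2HSV);h,s,v=[hsv[...,i].astype(int) for i in range(3)]
m=((h>15)&(h<35)&(s>120)&(v>60)).astype(np.uint8);m[235:]=0;m[:80]=0
m=cv2.morphologyEx(m,cv2.MORPH_CLOSE,np.ones((7,7)))
k,L,st,_=cv2.connectedComponentsWithStats(m);D=[]
for i in range(1,k):
    if st[i,4]<500: continue
    W=np.array([onz(c,x,y,16)[:2] for y,x in np.argwhere(L==i)],np.float32)
    rc=cv2.minAreaRect(W);e,V=np.linalg.eigh(np.cov(W.T));d=V[:,1]*np.sign(V[0,1]);D.append((np.array(rc[0]),d))
    print(st[i],np.round(rc[0],1),np.round(rc[1],1),np.degrees(np.arctan2(d[1],d[0])).round(2))
(p,a),(q,b)=D;t=np.linalg.solve(np.c_[a,-b],q-p);X=p+t[0]*a;u=a+b;u/=np.linalg.norm(u)
print("apex",X.round(1),"yaw",np.degrees(np.arctan2(u[1],u[0])).round(2),"org",(X-72.5*u).round(1),((p+q)/2-15*u).round(1))
# plate shoulders bottom rows: side edges of carried plate (top z=50.. use z=49)
for x,y in((263,234),(379,234)): print(onz(c,x,y,50).round(1))
```

```text
[ 341   85   82  140 3494] [604.  -3.] [81.4 14.7] 36.44
[ 222   86   81  140 3549] [596.3  61.5] [14.7 81.4] -22.86
apex [656.8  36. ] yaw 6.79 org [584.8  27.4] [585.2  27.5]
[565.5  53.3  50. ]
[571.6  -1.   50. ]
```

jog_arm(
  deltas=[
    {"gripper": 1,"translation": [0.03,0,-0.1],"dr": [0,0,0.004]},
    {"gripper": 1,"translation": [0,0,-0.1],"dr": [0,0,0]},
    {"gripper": 1,"translation": [0,0,-0.1],"dr": [0,0,0]},
    {"gripper": 1,"translation": [0,0,-0.05],"dr": [0,0,0]},
    {"gripper": 1,"translation": [0,0,-0.02],"dr": [0,0,0]},
    {"gripper": 1,"translation": [0,0,0],"dr": [0,0,0]},
    {"gripper": 1,"translation": [0,0,0],"dr": [0,0,0]},
    {"gripper": 1,"translation": [0,0,0],"dr": [0,0,0]},
  ],
)

```text
clock: 6.08
eef_pos: [545.3, 24.2, 51.2]
tcp_rot: [-3.141, -0.0, -1.454]
contact_force: [-0.1, -0.6, -2.3]
opening: 0.441
```

jog_arm(
  deltas=[
    {"gripper": 1,"translation": [0,0,-0.01],"dr": [0,0,0]},
    {"gripper": 1,"translation": [0,0,0],"dr": [0,0,0]},
    {"gripper": 1,"translation": [0,0,0],"dr": [0,0,0]},
  ],
)

```text
clock: 6.33
eef_pos: [545.2, 24.2, 50.1]
tcp_rot: [-3.141, -0.0, -1.454]
contact_force: [0.4, -0.3, -2.2]
opening: 0.443
```

jog_arm(
  deltas=[
    {"gripper": 1,"translation": [0,0,-0.01],"dr": [0,0,0]},
    {"gripper": 1,"translation": [0,0,0],"dr": [0,0,0]},
    {"gripper": 1,"translation": [0,0,0],"dr": [0,0,0]},
  ],
)

```text
clock: 6.58
eef_pos: [545.2, 24.2, 49.1]
tcp_rot: [-3.141, -0.0, -1.454]
contact_force: [0.4, 0.6, -2.3]
opening: 0.439
```

jog_arm(
  deltas=[
    {"gripper": 1,"translation": [0,0,-0.005],"dr": [0,0,0]},
    {"gripper": 1,"translation": [0,0,0],"dr": [0,0,0]},
    {"gripper": 1,"translation": [0,0,0],"dr": [0,0,0]},
  ],
)

```text
clock: 6.83
eef_pos: [545.2, 24.2, 49.0]
tcp_rot: [-3.141, -0.0, -1.454]
contact_force: [-2.9, -1.0, 4.8]
opening: 0.444
```

jog_arm(
  deltas=[
    {"gripper": -1,"translation": [0,0,0],"dr": [0,0,0]},
    {"gripper": -1,"translation": [0,0,0],"dr": [0,0,0]},
    {"gripper": -1,"translation": [0,0,0],"dr": [0,0,0]},
    {"gripper": -1,"translation": [0,0,0],"dr": [0,0,0]},
    {"gripper": -1,"translation": [0,0,0],"dr": [0,0,0]},
    {"gripper": -1,"translation": [0,0,0.2],"dr": [0,0,0]},
    {"gripper": -1,"translation": [0,0,0.3],"dr": [0,0,0]},
    {"gripper": -1,"translation": [0,0,0.3],"dr": [0,0,0]},
    {"gripper": 1,"translation": [-0.32,-0.05,0],"dr": [0,0,0]},
    {"gripper": 1,"translation": [-0.32,-0.04,0],"dr": [0,0,0]},
    {"gripper": 1,"translation": [0,0,0],"dr": [0,0,0.004]},
    {"gripper": 1,"translation": [0,0,0],"dr": [0,0,0]},
  ],
)

```text
clock: 7.83
eef_pos: [479.5, 15.1, 128.5]
tcp_rot: [3.141, 0.0, -1.448]
contact_force: [1.5, -1.3, -0.2]
opening: 0.456
```

Run:
```python
from h import *
import pickle
s=r.sense();print(s["eef_pos"].round(1),s["tcp_rot"].round(3),s["contact_force"].round(1),s["opening"])
c=r.calibration("wrist");f=r.grab_frame("wrist");cv2.imwrite("pics/w4.png",f);pickle.dump(c,open("w4.pkl","wb"))
```

```text
[479.5  15.1 128.5] [ 3.141  0.    -1.448] [ 1.5 -1.3 -0.2] 0.4557877790366208
```

View pics/w4.png

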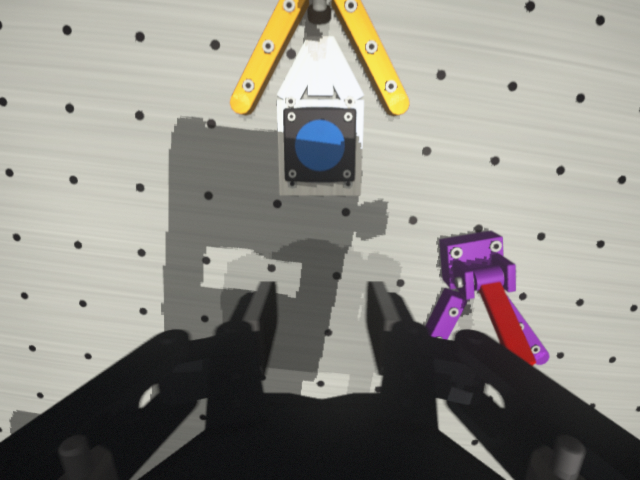

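The carrier stands free in the mouth with its tail edge at (278..361,195), square to the rails. The purple decoy is well to the right of the gripper.

Run:
```python
from h import *
import pickle
c=pickle.load(open("w4.pkl","rb"))
t1,t2,s1,s2=[onz(c,x,y,10)[:2] for x,y in((278,195),(361,195.5),(277,98),(363,98))]
u=np.array([np.cos(np.radians(6.8)),np.sin(np.radians(6.8))]);w=np.array([-u[1],u[0]])
for a,b in((t1,t2),(s1,s2)):
    m=(a+b)/2-np.array([585,27.5]);print((a+b)/2,"nest",m@u,m@w,np.linalg.norm(a-b),np.degrees(np.arctan2(*(a-b)[::-1]))-90)
print(proj(c,[[480,15,4],[480,15,100]]))
```

```text
[511.92223059  18.33670708] nest -73.64867467776027 -0.4461359131440415 57.374077448619865 6.710100640362995
[574.79579091  25.72820498] nest -10.342215227811069 -0.551112489470827 55.52886038867985 7.058568441401107
[[318.76322751 237.5015365 ]
 [317.41581643 294.20233977]]
```

jog_arm(
  deltas=[
    {"gripper": 1,"translation": [0,0,-0.3],"dr": [0,0,0]},
    {"gripper": 1,"translation": [0,0,-0.3],"dr": [0,0,0]},
    {"gripper": 1,"translation": [0,0,-0.2],"dr": [0,0,0]},
    {"gripper": 1,"translation": [0,0,-0.15],"dr": [0,0,0]},
    {"gripper": 1,"translation": [0,0,-0.05],"dr": [0,0,0]},
    {"gripper": 1,"translation": [0,0,0],"dr": [0,0,0]},
    {"gripper": 1,"translation": [0,0,0],"dr": [0,0,0]},
    {"gripper": 1,"translation": [0,0,0],"dr": [0,0,0]},
    {"gripper": 1,"translation": [0,0,0],"dr": [0,0,0]},
  ],
)

```text
clock: 8.63
eef_pos: [482.0, 15.3, 29.4]
tcp_rot: [-3.14, -0.0, -1.448]
contact_force: [-1.1, -0.8, -0.5]
opening: 0.002
```

jog_arm(
  deltas=[
    {"gripper": 1,"translation": [0.05,0.006,0],"dr": [0,0,0]},
    {"gripper": 1,"translation": [0.05,0.006,0],"dr": [0,0,0]},
    {"gripper": 1,"translation": [0.02,0.0024,0],"dr": [0,0,0]},
    {"gripper": 1,"translation": [0.02,0.0024,0],"dr": [0,0,0]},
    {"gripper": 1,"translation": [0.02,0.0024,0],"dr": [0,0,0]},
    {"gripper": 1,"translation": [0.02,0.0024,0],"dr": [0,0,0]},
    {"gripper": 1,"translation": [0.02,0.0024,0],"dr": [0,0,0]},
    {"gripper": 1,"translation": [0.02,0.0024,0],"dr": [0,0,0]},
    {"gripper": 1,"translation": [0.02,0.0024,0],"dr": [0,0,0]},
    {"gripper": 1,"translation": [0,0,0],"dr": [0,0,0]},
    {"gripper": 1,"translation": [0,0,0],"dr": [0,0,0]},
  ],
)

```text
clock: 9.55
eef_pos: [504.0, 18.1, 28.1]
tcp_rot: [3.139, 0.0, -1.448]
contact_force: [-2.3, -0.3, 0.3]
opening: -0.001
```

jog_arm(
  deltas=[
    {"gripper": 1,"translation": [0.01,0.0012,0.01],"dr": [0,0,0]},
    {"gripper": 1,"translation": [0.01,0.0012,0],"dr": [0,0,0]},
    {"gripper": 1,"translation": [0.01,0.0012,0],"dr": [0,0,0]},
    {"gripper": 1,"translation": [0.01,0.0012,0],"dr": [0,0,0]},
    {"gripper": 1,"translation": [0.01,0.0012,0],"dr": [0,0,0]},
    {"gripper": 1,"translation": [0.01,0.0012,0],"dr": [0,0,0]},
    {"gripper": 1,"translation": [0.01,0.0012,0],"dr": [0,0,0]},
    {"gripper": 1,"translation": [0.01,0.0012,0],"dr": [0,0,0]},
    {"gripper": 1,"translation": [0.01,0.0012,0],"dr": [0,0,0]},
    {"gripper": 1,"translation": [0.01,0.0012,0],"dr": [0,0,0]},
    {"gripper": 1,"translation": [0,0,0],"dr": [0,0,0]},
  ],
)

```text
clock: 10.47
eef_pos: [515.5, 19.4, 29.5]
tcp_rot: [-3.141, -0.0, -1.448]
contact_force: [-0.9, -0.9, -1.0]
opening: -0.001
```

jog_arm(
  deltas=[
    {"gripper": 1,"translation": [0.005,0.0006,0],"dr": [0,0,0]},
    {"gripper": 1,"translation": [0.005,0.0006,0],"dr": [0,0,0]},
    {"gripper": 1,"translation": [0.005,0.0006,0],"dr": [0,0,0]},
    {"gripper": 1,"translation": [0.005,0.0006,0],"dr": [0,0,0]},
    {"gripper": 1,"translation": [0,0,0],"dr": [0,0,0]},
  ],
)

```text
clock: 10.88
eef_pos: [517.1, 19.6, 29.4]
tcp_rot: [-3.141, 0.0, -1.448]
contact_force: [-2.6, 0.3, 0.3]
opening: 0.003
```

jog_arm(
  deltas=[
    {"gripper": 1,"translation": [0.005,0.0006,0],"dr": [0,0,0]},
    {"gripper": 1,"translation": [0.005,0.0006,0],"dr": [0,0,0]},
    {"gripper": 1,"translation": [0,0,0],"dr": [0,0,0]},
  ],
)

```text
clock: 11.13
eef_pos: [518.4, 19.7, 29.4]
tcp_rot: [-3.141, -0.0, -1.448]
contact_force: [-2.2, 0.1, -0.7]
opening: -0.004
```

jog_arm(
  deltas=[
    {"gripper": 1,"translation": [0.005,0.0006,0],"dr": [0,0,0]},
    {"gripper": 1,"translation": [0,0,0],"dr": [0,0,0]},
  ],
)

```text
clock: 11.3
eef_pos: [518.6, 19.8, 29.4]
tcp_rot: [-3.142, 0.0, -1.448]
contact_force: [-3.5, 0.2, 1.6]
opening: -0.0
```

jog_arm(
  deltas=[
    {"gripper": 1,"translation": [0.005,0.0006,0],"dr": [0,0,0]},
    {"gripper": 1,"translation": [0,0,0],"dr": [0,0,0]},
  ],
)

```text
clock: 11.47
eef_pos: [519.0, 19.8, 29.4]
tcp_rot: [3.141, 0.0, -1.448]
contact_force: [-3.7, 0.6, 1.7]
opening: 0.005
```

jog_arm(
  deltas=[
    {"gripper": 1,"translation": [0.005,0.0006,0],"dr": [0,0,0]},
    {"gripper": 1,"translation": [0,0,0],"dr": [0,0,0]},
  ],
)

```text
clock: 11.63
eef_pos: [519.1, 19.8, 29.4]
tcp_rot: [3.141, 0.0, -1.448]
contact_force: [-4.3, -0.6, 3.3]
opening: 0.001
```

jog_arm(
  deltas=[
    {"gripper": 1,"translation": [0.005,0.0006,0],"dr": [0,0,0]},
    {"gripper": 1,"translation": [0,0,0],"dr": [0,0,0]},
  ],
)

```text
clock: 11.8
eef_pos: [519.2, 19.8, 29.3]
tcp_rot: [3.14, 0.0, -1.448]
contact_force: [-6.1, -1.4, 4.1]
opening: 0.001
```

jog_arm(
  deltas=[
    {"gripper": 1,"translation": [0,0,0.01],"dr": [0,0,0]},
    {"gripper": 1,"translation": [0,0,0],"dr": [0,0,0]},
  ],
)

```text
clock: 11.97
eef_pos: [519.5, 20.0, 30.2]
tcp_rot: [3.141, 0.0, -1.448]
contact_force: [-5.5, -0.4, -2.5]
opening: -0.001
```

jog_arm(
  deltas=[
    {"gripper": 1,"translation": [0.005,0.0006,0.0],"dr": [0,0,0]},
    {"gripper": 1,"translation": [0,0,0],"dr": [0,0,0]},
  ],
)

```text
clock: 12.13
eef_pos: [519.6, 20.0, 30.0]
tcp_rot: [3.14, 0.0, -1.448]
contact_force: [-5.7, 0.6, -1.3]
opening: -0.001
```

Run:
```python
from h import *
L=[]
s=r.sense();L.append(s["contact_force"])
c=r.calibration("wrist");f=r.grab_frame("wrist");cv2.imwrite("pics/w5.png",f)
for i in range(2): L.append(r.sense()["contact_force"]); r.grab_frame("top")
L.append(r.sense()["contact_force"]);print(np.round(L,1),np.mean(L,0).round(2),r.sense()["eef_pos"].round(2))
import pickle;pickle.dump(c,open("w5.pkl","wb"))
```

```text
[[-5.7  0.6 -1.3]
 [-5.6  0.5 -1.3]
 [-6.   0.7 -2. ]
 [-5.1  0.4 -1.3]] [-5.6   0.55 -1.48] [519.55  20.08  29.97]
```

View pics/w5.png

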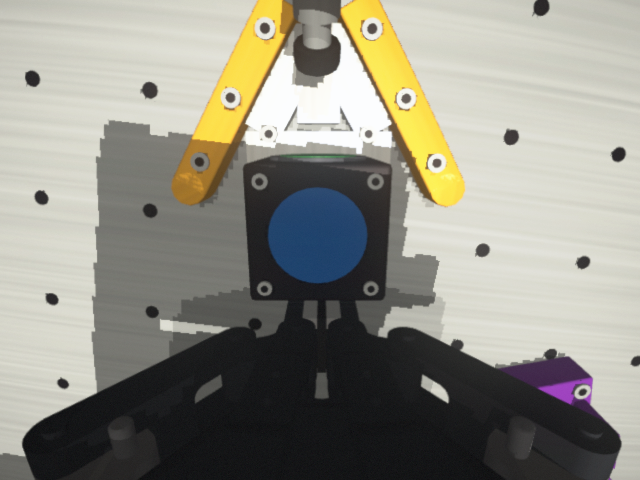

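The picture shows the plate's tapers lying along both rails, with its shoulders at (240,135) and (397,135), and the pad over the nose at (317,55). TCP at nest x ≈ -66 is where home was predicted. I'll raise the push gently to 10 N, trimming side and vertical load.

jog_arm(
  deltas=[
    {"gripper": 1,"translation": [0.005,0.0026,-0.002],"dr": [0,0,0]},
    {"gripper": 1,"translation": [0.005,0.0016,0],"dr": [0,0,0]},
    {"gripper": 1,"translation": [0,0,0],"dr": [0,0,0]},
  ],
)

```text
clock: 12.53
eef_pos: [519.7, 20.4, 29.6]
tcp_rot: [3.138, 0.0, -1.448]
contact_force: [-8.3, -0.2, -0.5]
opening: -0.001
```

```bash
cat > fs.py <<'E'
from h import *
L=[];T=[]
for i in range(4):
    s=r.sense();L.append(s["contact_force"]);T.append(s["wrist_torque"]);r.grab_frame("top")
m=np.mean(L,0);u=np.array([.993,.118,0]);w=np.array([-.118,.993,0])
print("push",round(-m@u,2),"lat",round(m@w,2),"z",round(m[2],2),"tq",np.mean(T,0).round(3),s["eef_pos"].round(2),s["clock"])
E
python3 fs.py
```

```text
push 7.8 lat 0.8 z -0.7 tq [-0.035  1.321  0.006] [519.7   20.39  29.58] 12.6833
```

jog_arm(
  deltas=[
    {"gripper": 1,"translation": [0.005,0.0026,0.001],"dr": [0,0,0]},
    {"gripper": 1,"translation": [0.004,0.001,0],"dr": [0,0,0]},
    {"gripper": 1,"translation": [0,0,0],"dr": [0,0,0]},
  ],
)

```text
clock: 12.98
eef_pos: [519.8, 20.5, 29.5]
tcp_rot: [3.136, 0.0, -1.448]
contact_force: [-10.6, -2.0, 1.0]
opening: 0.0
```

```bash
python3 fs.py
```

```text
push 10.4 lat -1.19 z 0.81 tq [-0.361  1.663 -0.018] [519.81  20.49  29.53] 13.1333
```

jog_arm(
  deltas=[
    {"gripper": 1,"translation": [0,-0.003,0.002],"dr": [0,0,0]},
    {"gripper": 1,"translation": [0,0,0],"dr": [0,0,0]},
    {"gripper": 1,"translation": [0,0,0],"dr": [0,0,0]},
    {"gripper": 1,"translation": [0,0,0],"dr": [0,0,0]},
  ],
)

```text
clock: 13.52
eef_pos: [519.8, 20.4, 29.6]
tcp_rot: [3.136, 0.0, -1.448]
contact_force: [-8.5, -0.9, -1.8]
opening: -0.001
```

```bash
python3 fs.py
```

```text
push 8.83 lat 0.46 z -1.62 tq [-0.068  1.606  0.007] [519.74  20.4   29.6 ] 13.6667
```

jog_arm(
  deltas=[
    {"gripper": 1,"translation": [0.006,0.0007,-0.0015],"dr": [0,0,0]},
    {"gripper": 1,"translation": [0,0,0],"dr": [0,0,0]},
    {"gripper": 1,"translation": [0,0,0],"dr": [0,0,0]},
    {"gripper": 1,"translation": [0,0,0],"dr": [0,0,0]},
    {"gripper": 1,"translation": [0,0,0],"dr": [0,0,0]},
    {"gripper": 1,"translation": [0,0,0],"dr": [0,0,0]},
  ],
)

```text
clock: 14.22
eef_pos: [519.8, 20.4, 29.5]
tcp_rot: [3.135, 0.001, -1.448]
contact_force: [-11.6, -0.3, 2.0]
opening: 0.003
```

```bash
python3 fs.py
python3 - <<'E'
from h import *
import pickle
c=r.calibration("wrist");f=r.grab_frame("wrist");cv2.imwrite("pics/w6.png",f);pickle.dump(c,open("w6.pkl","wb"))
cv2.imwrite("pics/c6.png",cv2.resize(f[0:200,160:480],None,fx=2.5,fy=2.5,interpolation=2))
E
```

```text
push 11.45 lat 0.64 z 1.54 tq [-0.146  1.92  -0.02 ] [519.86  20.42  29.5 ] 14.3667
```

View pics/c6.png

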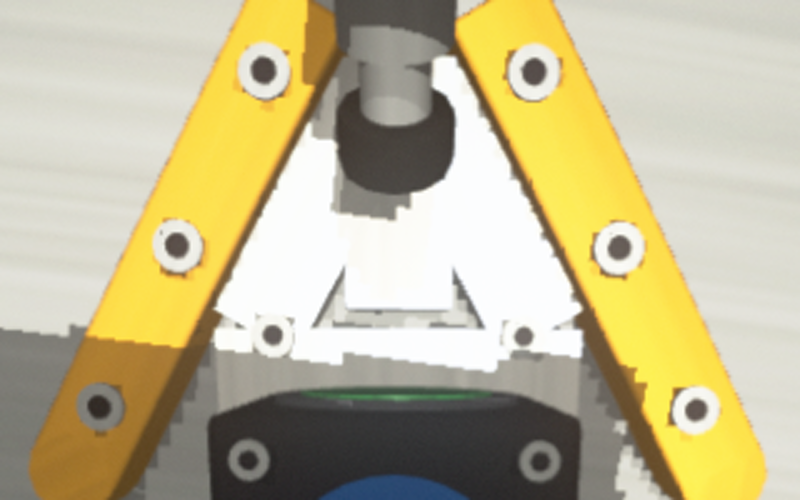

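The crop shows the plate's tapers flush against both brass inner faces, symmetric, shoulders at (218,320) and (582,320), with the pad at (395,150) over the nose. The steady push is 11 N with almost no side load, so it is seated. Next I back off, go over the top and fold the clamp.

jog_arm(
  deltas=[
    {"gripper": 1,"translation": [-0.02,-0.0024,0],"dr": [0,0,0]},
    {"gripper": 1,"translation": [-0.05,-0.006,0],"dr": [0,0,0]},
    {"gripper": 1,"translation": [-0.08,-0.0096,0],"dr": [0,0,0]},
    {"gripper": 1,"translation": [0,0,0.3],"dr": [0,0,0]},
    {"gripper": 1,"translation": [0,0,0.35],"dr": [0,0,0]},
    {"gripper": 1,"translation": [0,0,0.35],"dr": [0,0,0]},
    {"gripper": 1,"translation": [0,0,0.1],"dr": [0,0,0]},
    {"gripper": 1,"translation": [0.35,0.041,0],"dr": [0,0,0]},
    {"gripper": 1,"translation": [0.35,0.041,0],"dr": [0,0,0]},
    {"gripper": 1,"translation": [0.35,0.041,0],"dr": [0,0,0]},
    {"gripper": 1,"translation": [0.35,0.041,0],"dr": [0,0,0]},
    {"gripper": 1,"translation": [0,0,0],"dr": [0,0,0]},
  ],
)

```text
clock: 15.47
eef_pos: [654.7, 35.8, 141.1]
tcp_rot: [-3.134, -0.0, -1.448]
contact_force: [-1.1, -0.2, 0.3]
opening: -0.002
```

jog_arm(
  deltas=[
    {"gripper": 1,"translation": [0,0,0],"dr": [0,0,0]},
    {"gripper": 1,"translation": [0,0,0],"dr": [0,0,0]},
  ],
)

```text
clock: 15.63
eef_pos: [647.3, 35.1, 139.8]
tcp_rot: [3.141, 0.0, -1.448]
contact_force: [-0.3, 0.2, -0.2]
opening: 0.001
```

jog_arm(
  deltas=[
    {"gripper": 1,"translation": [0,0,-0.2],"dr": [0,0,0]},
    {"gripper": 1,"translation": [0,0,-0.2],"dr": [0,0,0]},
    {"gripper": 1,"translation": [-0.05,-0.006,-0.04],"dr": [0,0,0]},
    {"gripper": 1,"translation": [-0.04,-0.005,-0.03],"dr": [0,0,0]},
    {"gripper": 1,"translation": [-0.04,-0.004,-0.03],"dr": [0,0,0]},
    {"gripper": 1,"translation": [-0.025,-0.003,-0.03],"dr": [0,0,0]},
    {"gripper": 1,"translation": [-0.025,-0.003,-0.03],"dr": [0,0,0]},
    {"gripper": 1,"translation": [0,0,0],"dr": [0,0,0]},
  ],
)

```text
clock: 16.3
eef_pos: [629.6, 32.9, 84.9]
tcp_rot: [-3.141, -0.0, -1.448]
contact_force: [-0.2, -0.2, 2.1]
opening: -0.002
```

jog_arm(
  deltas=[
    {"gripper": 1,"translation": [-0.02,-0.0024,-0.04],"dr": [0,0,0]},
    {"gripper": 1,"translation": [-0.02,-0.0024,-0.04],"dr": [0,0,0]},
    {"gripper": 1,"translation": [-0.02,-0.0024,-0.04],"dr": [0,0,0]},
    {"gripper": 1,"translation": [-0.02,-0.0024,-0.04],"dr": [0,0,0]},
    {"gripper": 1,"translation": [0,0,0],"dr": [0,0,0]},
  ],
)

```text
clock: 16.72
eef_pos: [621.9, 32.1, 68.0]
tcp_rot: [-3.141, -0.0, -1.448]
contact_force: [1.5, -0.5, 1.0]
opening: -0.001
```

jog_arm(
  deltas=[
    {"gripper": 1,"translation": [-0.015,-0.0018,-0.03],"dr": [0,0,0]},
    {"gripper": 1,"translation": [-0.01,-0.0012,-0.03],"dr": [0,0,0]},
    {"gripper": 1,"translation": [0,0,-0.02],"dr": [0,0,0]},
    {"gripper": 1,"translation": [0,0,0],"dr": [0,0,0]},
    {"gripper": 1,"translation": [0,0,0],"dr": [0,0,0]},
  ],
)

```text
clock: 17.13
eef_pos: [620.5, 31.8, 61.0]
tcp_rot: [-3.14, -0.0, -1.448]
contact_force: [2.1, -0.0, 7.7]
opening: 0.001
```

jog_arm(
  deltas=[
    {"gripper": 1,"translation": [0,0,-0.01],"dr": [0,0,0]},
    {"gripper": 1,"translation": [0,0,-0.01],"dr": [0,0,0]},
    {"gripper": 1,"translation": [0,0,0],"dr": [0,0,0]},
  ],
)

```text
clock: 17.38
eef_pos: [620.5, 31.8, 60.6]
tcp_rot: [-3.14, -0.0, -1.448]
contact_force: [-3.9, 0.2, 23.8]
opening: 0.003
```

jog_arm(
  deltas=[
    {"gripper": 1,"translation": [0,0,-0.01],"dr": [0,0,0]},
    {"gripper": 1,"translation": [0,0,0],"dr": [0,0,0]},
  ],
)

```text
clock: 17.55
eef_pos: [620.6, 31.8, 60.4]
tcp_rot: [-3.14, -0.0, -1.448]
contact_force: [-6.2, 0.4, 32.5]
opening: -0.006
```

jog_arm(
  deltas=[
    {"gripper": 1,"translation": [0,0,0.05],"dr": [0,0,0]},
    {"gripper": 1,"translation": [0,0,0.3],"dr": [0,0,0]},
    {"gripper": 1,"translation": [0,0,0.35],"dr": [0,0,0]},
    {"gripper": 1,"translation": [-0.2,0,0.35],"dr": [0,0,0]},
    {"gripper": 1,"translation": [-0.35,0,0.1],"dr": [0,0,0]},
    {"gripper": 1,"translation": [-0.3,0,0],"dr": [0,0,0]},
    {"gripper": 1,"translation": [0,0,0],"dr": [0,0,0]},
    {"gripper": 1,"translation": [0,0,0],"dr": [0,0,0]},
    {"gripper": 1,"translation": [0,0,0],"dr": [0,0,0]},
  ],
)

```text
clock: 18.3
eef_pos: [534.6, 31.8, 172.1]
tcp_rot: [3.141, -0.0, -1.448]
contact_force: [0.3, -0.4, 0.2]
opening: -0.001
```

Run:
```python
from h import *
print(r.sense()["contact_force"].round(1),r.sense()["eef_pos"])
f=r.grab_frame("wrist");cv2.imwrite("pics/w7.png",f);g=r.grab_frame("side");cv2.imwrite("pics/s7.png",g)
c=r.calibration("wrist");p=proj(c,[[600,29,20]])[0].astype(int);print(p)
a=f[max(p[1]-100,0):max(p[1]-100,0)+200,max(p[0]-130,0):max(p[0]-130,0)+260]
b=g[215:295,255:359]
cv2.imwrite("pics/c7.png",np.hstack([cv2.resize(x,(400,308),interpolation=2) for x in(a,b)]))
```

```text
[ 0.3 -0.4  0.2] [534.61680591  31.76994068 172.13165878]
[332 147]
```

View pics/c7.png

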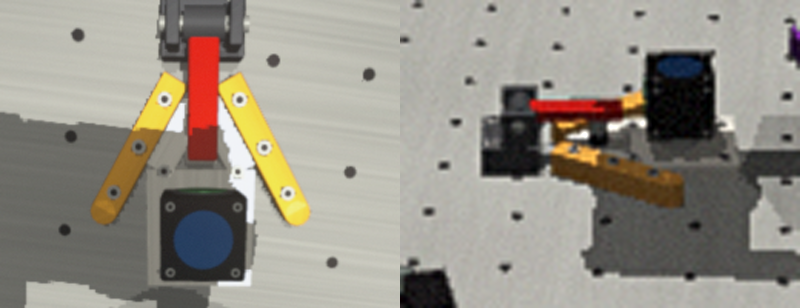

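Both crops show the clamp arm level over the nose with its pad on the plate, and the carrier between both rails. As a last check, I'll compare the blue dot's position before (w6, under the push) and after clamping.

Run:
```python
from h import *
import pickle
for n,c in(("w6",pickle.load(open("w6.pkl","rb"))),("w7",r.calibration("wrist"))):
    f=cv2.imread(f"pics/{n}.png");h,s,v=[x.astype(int) for x in cv2.split(cv2.cvtColor(f,cv2.COLOR_BGR2HSV))]
    k,L,st,ce=cv2.connectedComponentsWithStats(((h>95)&(h<130)&(s>110)).astype(np.uint8));i=1+np.argmax(st[1:,4])
    P=onz(c,*ce[i],60)[:2];d=P-np.array([585,27.5]);print(n,st[i,4],P.round(1),"nest",(d@[.993,.118]).round(1),(d@[-.118,.993]).round(1))
```

```text
w6 7567 [564.6  25.1] nest -20.5 0.0
w7 1142 [565.1  25.1] nest -20.0 -0.1
```

Before and after agree to within 0.5 mm, and the dot is about 1 mm from its nominal home point at nest (-21, 0). That is within the calibration error.

```bash
python3 -c "
from rig import r
print(r.sense()['clock'],r.sign_off())"
```

```text
the job is handed in; nothing more can be done
18.4 None
```

The carrier is seated in the brass nest, the red clamp arm is folded down on its nose, and the job was handed in at 18.4 s, inside the 72 s limit. I gripped the carrier by the cube, set it down in the mouth of the rails and released it. I then pushed the tail with closed fingers until it stopped, and folded the arm to its stop.

**Seating:** The last steady push read 11.4 N, slightly above the 10 N asked for, with about 0.6 N sideways and 1.5 N vertical. The earlier steady readings were 10.4 and 8.8 N. Pictures under the push showed the carrier's tapers flush against both rails. The rail loads can't be measured directly. From the push less table friction I estimate about 9 N each, which is under the 15 N limit.

**Clamp:** The arm reached a firm stop at 35 mm above the table, against the 36 mm expected, with about 32 N at the fingertips. The last pictures show it level over the nose.

**After clamping:** The cube's blue dot was within 0.5 mm of where it was during the push, and about 1 mm from its nominal home point, which is within the 2 mm camera calibration. The robot was clear of everything. The arm kept clear of the other objects throughout, but I took no final full-table picture to confirm they hadn't moved.

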